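# Stir the polishing pot, lid on and clamp down

## Task

The polishing pot is loaded with steel balls and a brass blank. Take the stirrer, stir the load round with its foot down near the floor of the pot for a few full turns, and stand the stirrer back upright on its cork mat; then set the lid flat in the mouth of the pot and swing the wire clamp fully down over it. Keep the load in the pot, do not hit the pot hard or tip the stirrer over, and leave the bottle, the jar and the graver where they are.

Things in the scene. Friction and masses are not known exactly. Their poses are not given: they have to be found in the camera images.
- pot: round aluminium polishing pot, bolted down: 128 mm over the rim, 78 mm tall, open at the top, on a dark steel base plate 12 mm thick (x -80 to 110 mm, y +-45 mm). Origin: centre of the pot at bench height; z up, x points to its back, where the clamp is hinged on two posts (x 92 mm, y +-38 mm, 97 mm tall). Its load is four steel balls and a brass blank
- pot_floor (a point): centre of the pot's inner floor, 17 mm above the bench. The floor is flat to radius 38 mm, then slopes out at about 35 degrees to radius 59 mm at 31 mm above the bench; the 4 mm walls above are nearly upright
- pot_rim (a point): centre of the pot's mouth at rim height, 78 mm above the bench; inner radius there 60 mm
- bail (a joint): angle of the clamp, a U-shaped bail of steel bar hinged at the back of the pot: 0 is level, down across the lid on both sides of its knob, 1.57 stands straight up, more leans to the back; starts open at about 1.62 to 1.82; it stays at whatever angle it is left (about 1.5 N at the crossbar moves it)
- bail_bar (a point): middle of the clamp's crossbar, a 10 mm round bar 60 mm long parallel to the pot's y axis; two 8 mm arms at y +-30 mm run from its ends to the hinge, 197 mm away. With the clamp down it is 105 mm in front (-x) of the pot's axis, 89 mm above the bench, 34 mm clear of the lid's edge
- bail_hinge (a point): middle of the clamp's hinge axis (parallel to the pot's y axis), at x 92 mm, z 89 mm in the pot's frame; at clamp angle q the crossbar is 197 mm x (-cos q, 0, sin q) from here in the pot's axes
- lid: aluminium lid with a black knob, lying on the bench. Origin: centre of its underside, z up. From below: a plug of radius 55 mm and 10 mm deep that goes into the pot's mouth, a disc of radius 66 mm from z 10 to 16 mm that rests on the rim, a 14 mm wide stem, and the knob, 28 mm across, from z 30 to 52 mm. Seated, its origin is 68 mm above the bench
- lid_knob (a point): centre of the lid's knob, 41 mm above the lid's origin: the place to grip
- stirrer: stirrer standing upright on the cork mat, 170 mm tall: round steel foot of radius 12.5 mm and 10 mm thick tapering to a 12 mm shaft, and a wooden handle 20 x 20 mm square from z 100 to 170 mm. Origin: centre of the foot's underside; z up along the shaft, x and y square to the handle's faces
- stirrer_grip (a point): middle of the stirrer's wooden handle, 135 mm above its foot's underside: the place to grip
- mat: round cork mat fixed to the bench, 90 mm across and 6 mm thick, the stirrer's place. Origin: centre of its underside
- ball0_center (a point): centre of a loose 16 mm steel ball in the pot
- ball1_center (a point): centre of a loose 16 mm steel ball in the pot
- ball2_center (a point): centre of a loose 16 mm steel ball in the pot
- ball3_center (a point): centre of a loose 16 mm steel ball in the pot
- blank0: loose brass blank in the pot, a disc 17 mm across and 9 mm thick; origin at the centre of its underside
- bottle: small amber bottle standing by, 44 mm across, 95 mm tall; origin at the centre of its underside; leave alone
- tin: black jar with a pale wooden top standing by, 64 mm across, 60 mm tall; origin at the centre of its underside; leave alone
- graver: hand graver lying by, 145 mm long along its x axis (wooden knob at x -83 mm, tip at x +60 mm), 20 mm high; origin on the bench below it; leave alone
Things that resemble listed ones, but are neither listed nor needed, are in the scene too. Leave any green or red look-alike of the lid alone.

How it is judged:
By the outcome, as a careful person would: the job done as asked, in the order asked, and still so for the second after the job is handed in, with the robot touching nothing.
It also fails if it takes over 72 s, if anything falls off the work surface, if the arm or the gripper's body presses on something with over 40 N, if the wrist force passes 120 N, or if a joint passes its speed limit or range.

## Robot

A 6-joint arm with a two-finger parallel gripper is mounted at the origin on the work surface. World frame = base frame: x ahead of the robot, y to its left, z up, the work surface at z = 0. Lengths are in m, angles in rad, forces in N, time in s.
With the tool pointing down it reaches from about 0.35 to 0.875 m from the base axis. Payload 15.5 kg.
Tool frame: the origin (TCP) lies at the very end of the fingers, on their centre line; the grasp point (between the pads) lies 19 mm behind it; z points along the fingers, y is the line along which they close (so a half turn about z gives the same grasp; the last joint's range is limited). The gripper opens to 85 mm and grips with 20 to 120 N. Pads are 22 mm wide; open, the fingers measure 114 mm over their backs; the gripper's body (76 mm by 85 mm) begins 54 mm behind the grasp point. The pads swing forward as they close: fully open they stand 13 mm farther back than shut.
Start: joints at [-1.341, 0.494, 1.345, -0, 1.302, -0.096], TCP at [0.2, -0.592, 0.231] pointing down, gripper open.
Joint ranges: [-2.91, 2.91], [-0.82, 2.16], [0.22, 2.67], [-1.22, 4.37], [0.12, 2.79], [-3.08, 3.08]. Speed limits (rad/s): [1.89, 1.89, 2.57, 3.01, 3.01, 3.01].

## Interface

Orientations are given as a rotation vector (axis times angle).
In Python, from plant import bot, optics, workorder gives the robot as it stands.
- The arm moves only by the shell command python3 -m crank 'ROWS'. ROWS is JSON, a list of rows, each an object of numbers: "tx", "ty", "tz": the shift along the tool's x, y, z in cm; "yaw": the turn about the tool's z in degrees; "jaw": the opening, from 0 (shut) to 1 (fully open). A call has 1 to 5 rows; each row is the pose to reach, as a shift and turn from the pose commanded when the call began, along the tool's axes at that moment; what a row does not reach only later rows make up. A row lasts 1/12 s, in which the tool goes at most 41.7 mm and 7.16 degrees, less where a joint would pass 70% of its speed; a pose out of reach is approached as far as the arm can. A call with a gripper value outside its range is refused whole. The fingers move at their own pace and stop on an object; the grip force is fixed at half the most. Time passes only in rows, so rows that repeat a pose let the fingers close. It gives the time, the measured TCP pose, the force, the opening and the grip force at its end, in the units of the state.
- bot.read_state(): the state, without advancing time (a new reading comes with each control period).
- optics.get_image(name): name is "scene" or "top"; returns (picture, depth): 480x640x3 uint8, red, green, blue; 480x640 float32, m along the optical axis (not along the pixel's ray), 0 where there is no reading.
- optics.get_calibration(name): a dict with "vertical_fov" (degrees; the focal length in pixels is half the picture's height over the tangent of half this angle, whatever the lens; pixels are square), "cx", "cy" (the principal point, pixels), "position" and "attitude" of the camera in the world. Camera axes: x right, y up, looking along -z (the intrinsics and any distortion apply to the point x, -y, -z); pixel columns grow to the right and rows downward; lengths in m; the calibration is good to about 2 mm. A picture is of the moment at which its call begins. get_calibration takes no time and is no camera call.
- workorder.job_done(): hands the job in; it is judged then, once.
The state is a dict: "time_s": time; "qpos": joint angles; "qvel": joint speeds; "effort": joint torques, N m; "tool_pos": TCP position; "tool_rot": TCP orientation; "wrist_force": force on the tool from outside, world axes, zero at the start; "torque": the same for the moment, N m; "opening": finger opening in m; "gripper_force": force on a finger pad.
Only numpy, scipy, OpenCV 4.12 (cv2) and the standard library are available. Lean on these libraries where they do the work, as an engineer would, in place of code of your own. Each camera call takes 0.05 s, during which the arm holds its last target. There are 200 camera calls.

## Working session

There is one attempt and no reset: what is moved stays moved. The work goes in short steps, Python scripts to look and compute and a shell command to move; the robot and the scene stay as the last step left them, time stands still between calls to the robot, and variables do not carry over. Pictures are saved under pics/ and viewed, at most 10 in all, crops included, and the job is handed in when it is done.

```bash
ls; mkdir -p pics; python3 - <<'E'
from plant import bot, optics
import cv2,numpy as np
s=bot.read_state();print({k:np.round(v,3) for k,v in s.items()})
for n in("scene","top"):
    print(optics.get_calibration(n))
    p,d=optics.get_image(n);cv2.imwrite(f"pics/{n}0.png",p[...,::-1]);np.save(f"{n}0_d.npy",d);print(p.shape,(d>0).mean())
E
```

```text
pics
{'time_s': np.float64(0.0), 'qpos': array([-1.34 ,  0.494,  1.346, -0.   ,  1.302, -0.096]), 'qvel': array([-0.   ,  0.003,  0.002,  0.002,  0.   ,  0.002]), 'effort': array([ 4.0000e-03, -8.8217e+01, -3.8386e+01,  0.0000e+00,  1.0000e-02,
       -0.0000e+00]), 'tool_pos': array([ 0.2  , -0.592,  0.231]), 'tool_rot': array([-3.099, -0.509,  0.   ]), 'wrist_force': array([0.341, 0.152, 0.098]), 'torque': array([0.002, 0.011, 0.009]), 'gripper_force': np.float64(0.0), 'opening': np.float64(0.085)}
{'vertical_fov': 50.86912700061772, 'cx': 307.2578161600222, 'cy': 238.92319707065482, 'position': array([ 0.96870818, -0.7139248 ,  0.71757132]), 'attitude': array([0.87763129, 0.27839885, 0.54626824])}
(480, 640, 3) 0.9962174479166667
{'vertical_fov': 42.79405321406621, 'cx': 316.63148804438157, 'cy': 247.15494911219668, 'position': array([ 0.31702557, -0.10309495,  1.47684914]), 'attitude': array([ 0.13900435, -0.1069742 , -1.58449908])}
(480, 640, 3) 0.9958203125
```

View pics/scene0.png

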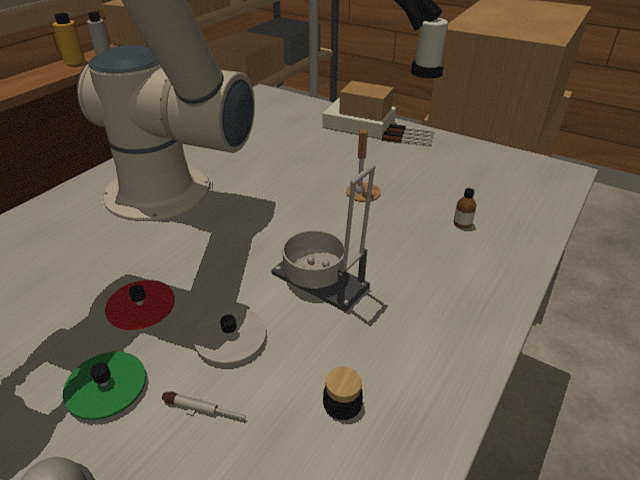

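View pics/top0.png

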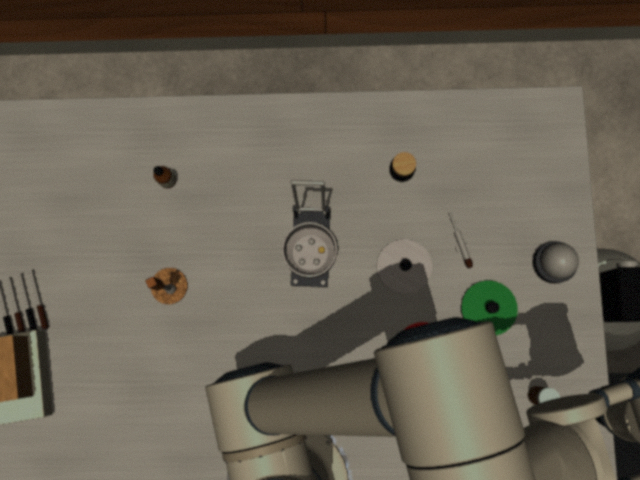

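The top view shows the pot at (311,250), the plain lid at (405,265), the stirrer on its mat at (168,288) and the open bail at (308,190). The red and green lids, graver, jar and bottle stand clear of these. In the scene view the pot is at (315,258), the lid knob at (229,323) and the stirrer at (362,160).

```bash
cat > h.py <<'E'
import numpy as np,cv2
from scipy.spatial.transform import Rotation as R
from plant import bot,optics
def cal(n):
    c=optics.get_calibration(n);f=240/np.tan(np.radians(c["vertical_fov"])/2)
    return f,c["cx"],c["cy"],c["position"],R.from_rotvec(c["attitude"])
def rays(n,u,v):
    f,cx,cy,p,A=cal(n);u=np.asarray(u,float);v=np.asarray(v,float)
    d=np.stack([(u-cx)/f,-(v-cy)/f,-np.ones_like(u)],-1);return p,A.apply(d.reshape(-1,3)).reshape(d.shape)
def plane(n,u,v,z):
    p,d=rays(n,u,v);return p+d*((z-p[2])/d[...,2])[...,None]
def cloud(n,D):
    v,u=np.mgrid[:480,:640];p,d=rays(n,u,v);return p+d*D[...,None]
def circ(P):
    A=np.c_[2*P[:,:2],np.ones(len(P))];s=np.linalg.lstsq(A,(P[:,:2]**2).sum(1),rcond=None)[0]
    return s[:2],np.sqrt(s[2]+s[:2]@s[:2])
E
python3 - <<'E'
from h import *
for n in("top","scene"):
    X=cloud(n,np.load(n+"0_d.npy"));im=cv2.imread(f"pics/{n}0.png");hsv=cv2.cvtColor(im,cv2.COLOR_BGR2HSV)
    print(n)
    def near(c,r,z0,z1):
        m=(np.hypot(X[...,0]-c[0],X[...,1]-c[1])<r)&(X[...,2]>z0)&(X[...,2]<z1);return X[m]
    if n=="top":
        pc=plane("top",311,250,.078);lc=plane("top",405,265,.05);mc=plane("top",170,287,.006);print("rough",pc,lc,mc)
    def show(t,P):
        if len(P)>3: print(t,len(P),P.mean(0).round(4),P.min(0).round(3),P.max(0).round(3))
    b=near((.8,.3),.02,-1,1)
    show("bench",near(pc+[0,.15,0],.03,-.02,.02))
    P=near(pc,.075,.070,.086);show("rim",P);print(circ(P))
    P=near(lc,.03,.044,.062);show("knob",P)
    P=near(lc,.09,.010,.022);show("disc",P);print(circ(P))
    P=near(mc,.07,.160,.18);show("handletop",P)
    P=near(mc,.07,.09,.16);show("handle",P)
    P=near(mc,.07,.003,.010);show("mat",P);
    P=near(pc+[.1,0,0],.1,.15,.32);show("bail",P)
    P=P[P[:,2]>.255];show("bailtop",P)
    P=near(pc,.055,.02,.05);show("load",P)
E
```

```text
top
rough [ 0.53125854 -0.06318165  0.078     ] [ 0.49587412 -0.28195765  0.05      ] [0.45819037 0.28138163 0.006     ]
bench 464 [ 5.315e-01  8.690e-02 -3.000e-04] [ 0.502  0.058 -0.009] [0.561 0.116 0.011]
rim 341 [ 0.536  -0.0576  0.0773] [ 0.471 -0.121  0.07 ] [0.596 0.004 0.085]
(array([ 0.53293297, -0.05838686]), np.float64(0.061582860276003716))
knob 113 [ 0.4971 -0.2829  0.0515] [ 0.484 -0.296  0.045] [ 0.51  -0.27   0.057]
disc 2103 [ 0.4964 -0.2831  0.0162] [ 0.433 -0.349  0.01 ] [ 0.562 -0.217  0.022]
(array([ 0.4972563 , -0.28355515]), np.float64(0.04771169534199852))
handletop 105 [0.4522 0.2784 0.173 ] [0.441 0.267 0.16 ] [0.465 0.292 0.179]
handle 79 [0.451  0.2731 0.1335] [0.441 0.267 0.107] [0.465 0.285 0.159]
mat 850 [0.4599 0.2781 0.0058] [0.388 0.212 0.003] [0.527 0.35  0.01 ]
bail 305 [ 0.6322 -0.0636  0.2583] [ 0.623 -0.097  0.152] [ 0.642 -0.029  0.296]
bailtop 197 [ 0.6342 -0.0639  0.2865] [ 0.628 -0.097  0.256] [ 0.642 -0.029  0.296]
load 737 [ 0.533  -0.0664  0.025 ] [ 0.481 -0.117  0.02 ] [ 0.586 -0.008  0.04 ]
scene
bench 182 [0.5374 0.0935 0.0017] [ 0.50
[... 182 characters left out ...]

knob 186 [ 0.5001 -0.284   0.0519] [ 0.484 -0.296  0.044] [ 0.513 -0.269  0.056]
disc 2985 [ 0.5027 -0.2872  0.0172] [ 0.431 -0.348  0.01 ] [ 0.565 -0.215  0.022]
(array([ 0.498731  , -0.28285276]), np.float64(0.048694034664274126))
handletop 84 [0.4559 0.2763 0.172 ] [0.444 0.267 0.16 ] [0.465 0.293 0.18 ]
handle 185 [0.4564 0.2741 0.1298] [0.447 0.267 0.091] [0.466 0.292 0.16 ]
mat 365 [0.469  0.2806 0.0064] [0.396 0.213 0.003] [0.523 0.349 0.01 ]
bail 736 [ 0.6342 -0.0658  0.2358] [ 0.625 -0.098  0.15 ] [ 0.642 -0.029  0.293]
bailtop 301 [ 0.6369 -0.0667  0.281 ] [ 0.63  -0.098  0.255] [ 0.642 -0.029  0.293]
load 329 [ 0.5117 -0.0405  0.0265] [ 0.476 -0.118  0.02 ] [ 0.557 -0.008  0.049]
```

```bash
python3 - <<'E'
from h import *
for n in("top","scene"):
    D=np.load(n+"0_d.npy");X=cloud(n,D);im=cv2.imread(f"pics/{n}0.png");hsv=cv2.cvtColor(im,cv2.COLOR_BGR2HSV)
    m=(hsv[...,0]<22)&(hsv[...,1]>90)
    sel=lambda z0,z1,r:m&(np.hypot(X[...,0]-.457,X[...,1]-.279)<r)&(X[...,2]>z0)&(X[...,2]<z1)
    k=sel(.001,.012,.06);v,u=np.nonzero(k);P=plane(n,u+0.,v+0.,.006);print(n,"mat",len(P),cv2.minEnclosingCircle(P[:,:2].astype(np.float32)))
    k=sel(.155,.19,.04);v,u=np.nonzero(k);P=plane(n,u+0.,v+0.,.176) if n=="top" else X[k]
    print("hand",cv2.minAreaRect((P[:,:2]*1000).astype(np.float32)))
    k=sel(.11,.16,.04);P=X[k];print("side",len(P),P.mean(0),cv2.minAreaRect((P[:,:2]*1000).astype(np.float32)))
    # plate
    k=(hsv[...,2]<90)&(hsv[...,1]<90)&(np.abs(X[...,0]-.545)<.12)&(np.abs(X[...,1]+.06)<.055)&(abs(X[...,2]-.012)<.006)
    v,u=np.nonzero(k);P=plane(n,u+0.,v+0.,.012);print("plate",len(P),cv2.minAreaRect((P[:,:2]*1000).astype(np.float32)))
    # lid disc circle by extent
    k=(np.hypot(X[...,0]-.497,X[...,1]+.283)<.09)&(abs(X[...,2]-.016)<.006);v,u=np.nonzero(k);P=X[k];print("lid",cv2.minEnclosingCircle(P[:,:2].astype(np.float32)),P[:,2].mean())
    k=(np.hypot(X[...,0]-.497,X[...,1]+.283)<.03)&(abs(X[...,2]-.05)<.01);print("knob",cv2.minEnclosingCircle(X[k][:,:2].astype(np.float32)))
    k=(abs(X[...,0]-.634)<.03)&(abs(X[...,1]+.063)<.06)&(X[...,2]>.27);P=X[k][:,:2];print("bar",P.mean(0),np.degrees(np.polyfit(P[:,1],P[:,0],1)[0]))
    a=X[(np.hypot(X[...,0]-.456,X[...,1]-.279)<.04)&(X[...,2]>.1)];print(len(a))
    c=im[255:305,135:200] if n=="top" else im[115:205,330:395]
    cv2.imwrite(f"pics/c_{n}.png",cv2.resize(c,None,fx=6,fy=6,interpolation=cv2.INTER_CUBIC))
a,b=[cv2.imread(f"pics/c_{n}.png") for n in("top","scene")]
b=b[:540];o=np.zeros((540,800,3),np.uint8);o[:300,:390]=a;o[:540,400:790]=b[:540];cv2.imwrite("pics/c.png",o)
E
```

```text
top mat 764 ((0.46187347173690796, 0.28485697507858276), 0.04511454701423645)
hand ((452.145263671875, 276.4324035644531), (23.596832275390625, 22.711864471435547), 27.67729949951172)
side 77 [0.45086178 0.2731221  0.13421242] ((450.6265869140625, 273.5551452636719), (13.936198234558105, 25.836523056030273), 69.4285659790039)
plate 728 ((557.9534912109375, -59.53055953979492), (88.86692810058594, 208.47897338867188), 87.00623321533203)
lid ((0.49754488468170166, -0.2835339307785034), 0.06649120897054672) 0.016211583762055583
knob ((0.49732038378715515, -0.2831186354160309), 0.013925563544034958)
bar [ 0.63450126 -0.06406022] 3.3671539852945185
190
scene mat 279 ((0.4614899754524231, 0.28423190116882324), 0.04690360277891159)
hand ((453.967041015625, 278.7576904296875), (20.200223922729492, 20.979393005371094), 16.306245803833008)
side 143 [0.45645605 0.27305092 0.13587271] ((457.10693359375, 272.7884216308594), (18.329753875732422, 11.595165252685547), 33.85377883911133)
plate 1050 ((550.5746459960938, -60.37514114379883), (95.75611114501953, 192.2420196533203), 87.10718536376953)
lid ((0.4987688958644867, -0.2806113362312317), 0.06773553043603897) 0.01720225308493033
knob ((0.49877870082855225, -0.28198081254959106), 0.014849702827632427)
bar [ 0.63727005 -0.0674436 ] 3.5978161142991714
255
```

View pics/c.png

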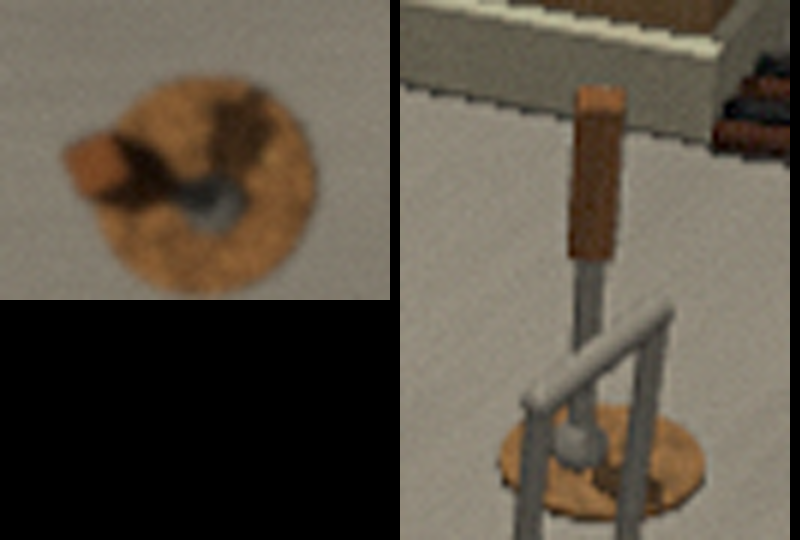

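The crop shows the handle top at (97,170), turned about 23° in world, and the foot at (212,205). The stirrer stands slightly off the mat's centre.

```bash
cat >> h.py <<'E'
def to(x,y,z,head=None):
    s=bot.read_state();M=R.from_rotvec(s["tool_rot"]);p=s["tool_pos"];X=M.as_matrix()[:,0]
    t=M.inv().apply(np.array([x,y,z])-p)*100;h=np.degrees(np.arctan2(X[1],X[0]))
    print("t",round(s["time_s"],2),"pos",p.round(4),"head",h.round(1),"tilt",M.as_matrix()[2].round(3),"F",s["wrist_force"].round(1),"open",round(s["opening"],4),"gf",round(float(s["gripper_force"]),1),
     "-> txyz",t.round(2),"yaw",None if head is None else round((h-head+180)%360-180,1))
E
python3 -m crank '[{"tx":7.6,"ty":-6.8,"yaw":-4},{"tx":7.6,"ty":-6.8,"yaw":-4},{"tx":11.4,"ty":-10.2,"yaw":-4},{"tx":15.1,"ty":-13.6,"yaw":-4},{"tx":19,"ty":-17,"yaw":-4}]'
python3 -c "
from h import *
to(.45,-.15,.231,23);print(bot.read_state()['qpos'].round(2))"
```

```text
t 0.1 pos [ 0.2    -0.5918  0.2308] head 18.7 tilt [ 0.    -0.001 -1.   ] F [ 0.4  0.7 -0.7] open 0.0853 gf 0.0 -> txyz [ 3.783e+01 -3.386e+01  2.000e-02] yaw -4.3
[-1.34  0.49  1.35 -0.    1.3  -0.1 ]schema error: expected keys tx, ty, tz, yaw, jaw
```

```bash

python3 -m crank '[{"tx":3,"ty":-2.7,"tz":0,"yaw":-4,"jaw":1},{"tx":6,"ty":-5.4,"tz":0,"yaw":-4,"jaw":1},{"tx":9,"ty":-8.1,"tz":0,"yaw":-4,"jaw":1},{"tx":12,"ty":-10.8,"tz":0,"yaw":-4,"jaw":1},{"tx":15,"ty":-13.5,"tz":0,"yaw":-4,"jaw":1}]'
python3 -c "
from h import *
to(.45,-.15,.231,23);print(bot.read_state()['qpos'].round(2))"
```

```text
time_s: 0.52
tool_pos: [0.2993, -0.4143, 0.231]
tool_rot: [-3.08, -0.616, 0.0]
wrist_force: [0.9, -0.3, 0.4]
opening: 0.0853
gripper_force: 0.0
t 0.52 pos [ 0.2993 -0.4143  0.231 ] head 22.6 tilt [ 0.    -0.001 -1.   ] F [ 0.9 -0.3  0.4] open 0.0853 gf 0.0 -> txyz [ 2.408e+01 -1.860e+01  1.000e-02] yaw -0.4
[-1.06  0.33  1.62  0.    1.19  0.11]
```

```bash

python3 -m crank '[{"tx":3.2,"ty":-2.5,"tz":0,"yaw":0,"jaw":1},{"tx":6.4,"ty":-5,"tz":0,"yaw":0,"jaw":1},{"tx":9.6,"ty":-7.5,"tz":0,"yaw":0,"jaw":1},{"tx":12.8,"ty":-10,"tz":0,"yaw":0,"jaw":1},{"tx":16,"ty":-12.5,"tz":0,"yaw":0,"jaw":1}]' >/dev/null
python3 -m crank '[{"tx":3,"ty":-2.3,"tz":0,"yaw":0,"jaw":1},{"tx":6,"ty":-4.6,"tz":0,"yaw":0,"jaw":1},{"tx":8.1,"ty":-6.2,"tz":0,"yaw":0,"jaw":1},{"tx":9.6,"ty":-9.9,"tz":0,"yaw":0,"jaw":1},{"tx":11.1,"ty":-13.6,"tz":0,"yaw":0,"jaw":1}]' >/dev/null
python3 -m crank '[{"tx":1.6,"ty":-3.7,"tz":0,"yaw":0,"jaw":1},{"tx":3.2,"ty":-7.4,"tz":0,"yaw":0,"jaw":1},{"tx":4.8,"ty":-11.1,"tz":0,"yaw":0,"jaw":1},{"tx":6.4,"ty":-14.8,"tz":0,"yaw":0,"jaw":1},{"tx":8,"ty":-18.5,"tz":0,"yaw":0,"jaw":1}]'
python3 -c "
from h import *
to(.453,.278,.231,23);print(bot.read_state()['qpos'].round(2))"
```

```text
time_s: 1.77
tool_pos: [0.4504, 0.1326, 0.2312]
tool_rot: [3.08, 0.617, -0.0]
wrist_force: [0.7, 0.7, -0.1]
opening: 0.0855
gripper_force: 0.0
t 1.77 pos [0.4504 0.1326 0.2312] head 22.7 tilt [-0. -0. -1.] F [ 0.7  0.7 -0.1] open 0.0855 gf 0.0 -> txyz [  5.85 -13.32   0.02] yaw -0.3
[ 0.16  0.28  1.71 -0.    1.15  1.33]
```

```bash

python3 -m crank '[{"tx":1.6,"ty":-3.6,"tz":0,"yaw":0,"jaw":1},{"tx":3.2,"ty":-7.2,"tz":0,"yaw":0,"jaw":1},{"tx":4.8,"ty":-10.6,"tz":0,"yaw":0,"jaw":1},{"tx":5.85,"ty":-13.3,"tz":0,"yaw":0,"jaw":1},{"tx":5.85,"ty":-13.3,"tz":2,"yaw":0,"jaw":1}]' >/dev/null
python3 -c "
from h import *
to(.453,.278,.122,23)
p,d=optics.get_image('scene');cv2.imwrite('pics/s1.png',cv2.resize(p[60:240,270:450,::-1],None,fx=3.2,fy=3.2,interpolation=cv2.INTER_CUBIC))"
```

```text
t 2.18 pos [0.455  0.2813 0.2135] head 22.9 tilt [ 0.006 -0.001 -1.   ] F [ 0.6 -0.1  0.2] open 0.0858 gf 0.0 -> txyz [-0.37  0.24  9.15] yaw -0.1
```

View pics/s1.png

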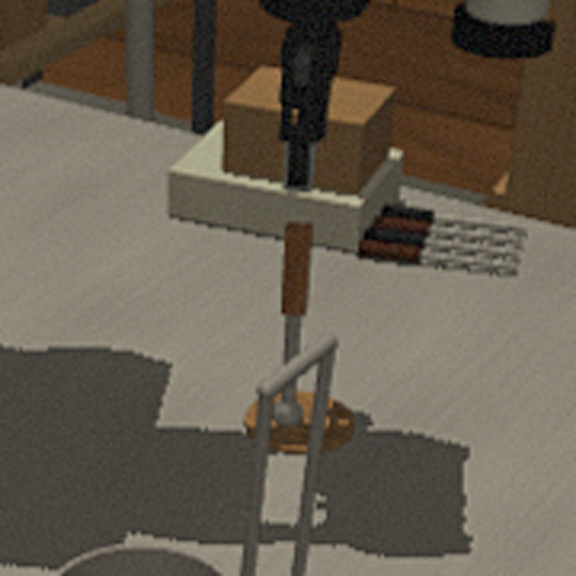

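The crop shows the fingers centred directly above the handle, with the finger at (300,165) and the handle at (298,265).

```bash

python3 -m crank '[{"tx":0,"ty":0,"tz":3,"yaw":0,"jaw":1},{"tx":0,"ty":0,"tz":6,"yaw":0,"jaw":1},{"tx":0,"ty":0,"tz":8.9,"yaw":0,"jaw":1},{"tx":0,"ty":0,"tz":8.9,"yaw":0,"jaw":0.6},{"tx":0,"ty":0,"tz":8.9,"yaw":0,"jaw":0.3}]' 
python3 -c "
from h import *
to(.453,.278,.122,23)"
python3 -m crank '[{"tx":0,"ty":0,"tz":0,"yaw":0,"jaw":0.1},{"tx":0,"ty":0,"tz":0,"yaw":0,"jaw":0},{"tx":0,"ty":0,"tz":0,"yaw":0,"jaw":0},{"tx":0,"ty":0,"tz":0,"yaw":0,"jaw":0},{"tx":0,"ty":0,"tz":0,"yaw":0,"jaw":0}]'
```

```text
time_s: 2.65
tool_pos: [0.4529, 0.275, 0.1219]
tool_rot: [3.08, 0.616, -0.005]
wrist_force: [0.6, -0.2, 0.3]
opening: 0.0636
gripper_force: 0.0
t 2.65 pos [0.4529 0.275  0.1219] head 22.6 tilt [-0.003  0.    -1.   ] F [ 0.6 -0.2  0.3] open 0.0636 gf 0.0 -> txyz [ 0.12 -0.28 -0.01] yaw -0.4
time_s: 3.07
tool_pos: [0.4546, 0.2761, 0.1238]
tool_rot: [-3.08, -0.618, -0.004]
wrist_force: [0.6, -1.3, 11.4]
opening: 0.0191
gripper_force: 61.6
```

```bash

python3 -m crank '[{"tx":0,"ty":0,"tz":-1.5,"yaw":0,"jaw":0},{"tx":0,"ty":0,"tz":-4,"yaw":0,"jaw":0},{"tx":0,"ty":0,"tz":-7,"yaw":0,"jaw":0},{"tx":0,"ty":0,"tz":-10,"yaw":0,"jaw":0},{"tx":0,"ty":0,"tz":-11,"yaw":0,"jaw":0}]' 
python3 -c "
from h import *
to(.533,-.0585,.233,23)
p,d=optics.get_image('scene');X=cloud('scene',d)
cv2.imwrite('pics/s2.png',cv2.resize(p[40:220,270:450,::-1],None,fx=3.2,fy=3.2,interpolation=cv2.INTER_CUBIC))
m=(np.hypot(X[...,0]-.453,X[...,1]-.277)<.03)&(X[...,2]>.08)&(X[...,2]<.25)
P=X[m]
for a in np.arange(.08,.25,.01):
  q=P[(P[:,2]>=a)&(P[:,2]<a+.01)]
  if len(q):print(a.round(2),len(q),q.mean(0).round(4))
"
```

```text
time_s: 3.48
tool_pos: [0.455, 0.2765, 0.2369]
tool_rot: [-3.079, -0.617, -0.009]
wrist_force: [1.4, 0.1, -0.5]
opening: 0.0195
gripper_force: 60.1
t 3.48 pos [0.455  0.2765 0.2369] head 22.7 tilt [ 0.006 -0.    -1.   ] F [ 1.4  0.1 -0.5] open 0.0195 gf 60.1 -> txyz [-5.72 33.92  0.35] yaw -0.3
0.12 36 [0.4598 0.2712 0.1258]
0.13 38 [0.458  0.2721 0.1342]
0.14 23 [0.4565 0.274  0.145 ]
0.15 17 [0.4578 0.2735 0.1557]
0.16 18 [0.4572 0.2741 0.1653]
0.17 20 [0.4574 0.273  0.1759]
0.18 19 [0.4566 0.2727 0.186 ]
0.19 19 [0.4576 0.2736 0.1949]
0.2 21 [0.4577 0.2741 0.2049]
0.21 18 [0.4573 0.2731 0.2149]
0.22 31 [0.4588 0.2689 0.226 ]
0.23 32 [0.4592 0.2682 0.2345]
0.24 35 [0.4628 0.2622 0.2454]
```

View pics/s2.png

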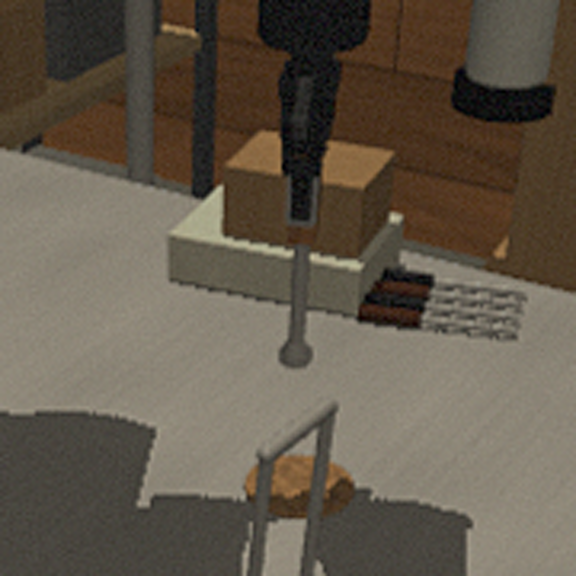

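The crop shows the stirrer held upright with its foot at (297,355), well clear of the mat. Next I check where the balls lie, for a free spot to lower the foot into.

```bash

python3 -m crank '[{"tx":-0.5,"ty":3,"tz":0,"yaw":0,"jaw":0},{"tx":-1.1,"ty":6.5,"tz":0,"yaw":0,"jaw":0},{"tx":-1.7,"ty":10,"tz":0,"yaw":0,"jaw":0},{"tx":-2.3,"ty":13.5,"tz":0,"yaw":0,"jaw":0},{"tx":-2.9,"ty":17,"tz":0,"yaw":0,"jaw":0}]' >/dev/null
python3 -c "
from h import *
to(.533,-.0585,.233,23)
im=cv2.imread('pics/top0.png');c=im[215:285,270:350]
cv2.imwrite('pics/pot.png',cv2.resize(c,None,fx=7,fy=7,interpolation=cv2.INTER_CUBIC))
f,cx,cy,p,A=cal('top')
for q in [(.533,-.0585,.017),(.533,-.0585,.078),(.571,-.0585,.017)]:
  w=A.inv().apply(np.array(q)-p);print(q,cx+f*w[0]/-w[2],cy-f*w[1]/-w[2])
"
```

```text
t 3.95 pos [0.492  0.1062 0.2316] head 22.7 tilt [-0.001 -0.    -1.   ] F [ 0.5 -0.4 -1.4] open 0.0197 gf 60.2 -> txyz [-2.57 16.78 -0.14] yaw -0.3
(0.533, -0.0585, 0.017) 309.82502929859675 253.13973267002078
(0.533, -0.0585, 0.078) 308.96532475563674 249.29330022066785
(0.571, -0.0585, 0.017) 309.60726149308385 237.60610568108513
```

View pics/pot.png

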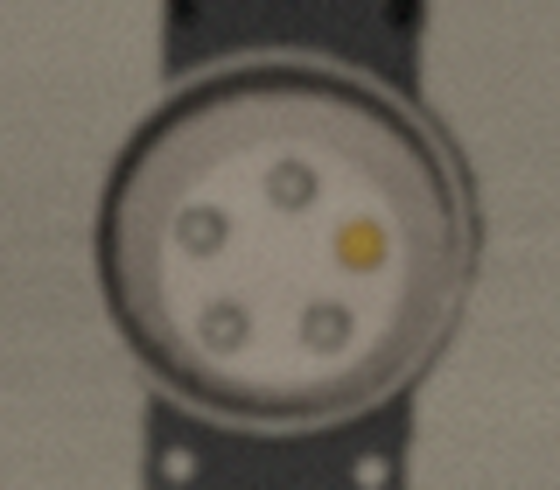

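The pot crop shows four balls at (291,184), (202,229), (224,325) and (327,327), the blank at (361,245), and the centre of the floor free. I'll check the rim centre from the depth edges.

```bash

python3 -c "
from h import *
for n in ('top','scene'):
  D=np.load(n+'0_d.npy');X=cloud(n,D)
  for c in [(.533,-.0585),(.534,-.062)]:
    r=np.hypot(X[...,0]-c[0],X[...,1]-c[1]);m=(r>.05)&(r<.075)&(abs(X[...,2]-.078)<.005)
    P=X[m];an=np.degrees(np.arctan2(P[:,1]-c[1],P[:,0]-c[0]))
    print(n,c,[(a,int(k.sum()),round(float(r[m][k].mean()*1000),1)) for a in range(-180,180,45) for k in [(an>=a)&(an<a+45)]],circ(P))
D=np.load('top0_d.npy');print(D[249,278:345].round(3))
im=cv2.imread('pics/top0.png',0);print(im[249,278:345])
"
```

```text
top (0.533, -0.0585) [(-180, 37, 61.5), (-135, 34, 61.6), (-90, 35, 61.8), (-45, 40, 61.7), (0, 38, 61.5), (45, 35, 61.8), (90, 36, 61.5), (135, 37, 61.4)] (array([ 0.5331071 , -0.05851505]), np.float64(0.06161508756183572))
top (0.534, -0.062) [(-180, 38, 61.1), (-135, 31, 58.8), (-90, 33, 58.3), (-45, 38, 59.5), (0, 39, 61.8), (45, 38, 64.5), (90, 38, 65.1), (135, 37, 63.6)] (array([ 0.5331071 , -0.05851505]), np.float64(0.06161508756183572))
scene (0.533, -0.0585) [(-180, 43, 59.8), (-135, 58, 61.1), (-90, 87, 61.4), (-45, 77, 62.7), (0, 23, 62.5), (45, 56, 62.6), (90, 76, 61.7), (135, 72, 60.8)] (array([ 0.53429577, -0.05794279]), np.float64(0.061649485727405036))
scene (0.534, -0.062) [(-180, 41, 59.6), (-135, 58, 58.2), (-90, 82, 57.9), (-45, 77, 60.4), (0, 23, 62.4), (45, 59, 65.4), (90, 79, 65.2), (135, 73, 62.8)] (array([ 0.53429577, -0.05794279]), np.float64(0.061649485727405036))
[1.496 1.492 1.501 1.5   1.415 1.416 1.439 1.457 1.479 1.47  1.469 1.472
 1.476 1.478 1.476 1.478 1.48  1.48  1.459 1.461 1.466 1.464 1.461 1.462
 1.481 1.478 1.479 1.481 1.475 1.477 1.473 1.481 1.481 1.482 1.482 1.47
 1.48  1.483 1.479 1.476 1.462 1.474 1.475 1.47  1.468 1.466 1.471 1.473
 1.477 1.47  1.475 1.475 1.463 1.469 1.471 1.463 1.464 1.415 1.413 1.493
 1.498 1.493 1.493 1.496 1.49  1.49  1.49 ]
[117 121 117 113 111  85  53  49  64  90 102 104 107 107 112 126 130 118
 114 108 109 105 103 107 125 135 135 140 139 137 140 139 137 138 137 138
 135 141 137 126 114 110 121 118 120 107 111 123 128 122 114 106 108 106
 108  97  89  95  98  89  87 107 122 127 128 128 130]
```

```bash

python3 -m crank '[{"tx":-0.6,"ty":3.7,"tz":0,"yaw":0,"jaw":0},{"tx":-1.1,"ty":7.4,"tz":0,"yaw":0,"jaw":0},{"tx":-1.7,"ty":11,"tz":0,"yaw":0,"jaw":0},{"tx":-2.3,"ty":14.5,"tz":0,"yaw":0,"jaw":0},{"tx":-2.6,"ty":16.8,"tz":0,"yaw":0,"jaw":0}]' >/dev/null
python3 -m crank '[{"tx":0,"ty":0,"tz":0,"yaw":0,"jaw":0},{"tx":0,"ty":0,"tz":0,"yaw":0,"jaw":0},{"tx":0,"ty":0,"tz":0,"yaw":0,"jaw":0}]' >/dev/null
python3 -c "
from h import *
to(.533,-.0585,.137,23);print(bot.read_state()['qpos'].round(2))
p,d=optics.get_image('scene')
cv2.imwrite('pics/s3.png',cv2.resize(p[110:310,220:420,::-1],None,fx=3,fy=3,interpolation=cv2.INTER_CUBIC))"
```

```text
t 4.62 pos [ 0.5326 -0.0568  0.2316] head 22.6 tilt [-0.001 -0.001 -1.   ] F [-1.   0.5 -0.5] open 0.0193 gf 60.3 -> txyz [-0.02  0.18  9.46] yaw -0.4
[-0.22  0.37  1.56  0.    1.21  0.96]
```

View pics/s3.png

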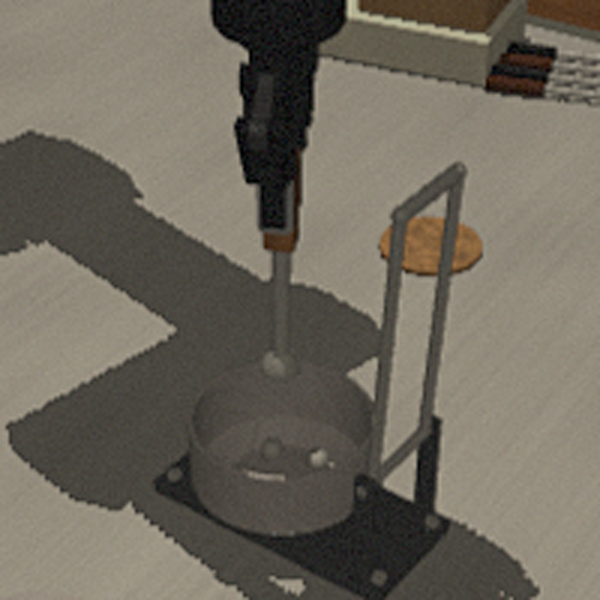

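The crop shows the stirrer upright above the pot, with its foot at (280,365), and the bail arms clear to the right at (385,330).

```bash

python3 -m crank '[{"tx":0,"ty":0.2,"tz":3,"yaw":0,"jaw":0},{"tx":0,"ty":0.2,"tz":6,"yaw":0,"jaw":0},{"tx":0,"ty":0.2,"tz":8,"yaw":0,"jaw":0},{"tx":0,"ty":0.2,"tz":9,"yaw":0,"jaw":0},{"tx":0,"ty":0.2,"tz":9.4,"yaw":0,"jaw":0}]' >/dev/null
python3 -m crank '[{"tx":0,"ty":0,"tz":0,"yaw":0,"jaw":0},{"tx":0.7,"ty":0,"tz":0,"yaw":0,"jaw":0},{"tx":1.4,"ty":0,"tz":0,"yaw":0,"jaw":0},{"tx":2.2,"ty":0,"tz":0,"yaw":0,"jaw":0}]' 
python3 -m crank '[{"tx":-0.19,"ty":0.9,"tz":0,"yaw":0,"jaw":0},{"tx":-0.73,"ty":1.64,"tz":0,"yaw":0,"jaw":0},{"tx":-1.52,"ty":2.09,"tz":0,"yaw":0,"jaw":0},{"tx":-2.43,"ty":2.19,"tz":0,"yaw":0,"jaw":0},{"tx":-3.3,"ty":1.9,"tz":0,"yaw":0,"jaw":0}]'
python3 -c "
from h import *
to(.533,-.0585,.137,23)"
```

```text
time_s: 5.42
tool_pos: [0.5557, -0.0504, 0.1395]
tool_rot: [3.08, 0.617, 0.003]
wrist_force: [-0.9, 0.7, -0.3]
opening: 0.0196
gripper_force: 60.1
time_s: 5.83
tool_pos: [0.5315, -0.0813, 0.1387]
tool_rot: [3.08, 0.616, 0.003]
wrist_force: [3.0, 5.8, 0.0]
opening: 0.0194
gripper_force: 60.5
t 5.83 pos [ 0.5315 -0.0813  0.1387] head 22.6 tilt [ 0.002  0.001 -1.   ] F [3.  5.8 0. ] open 0.0194 gf 60.5 -> txyz [ 1.01 -2.04  0.18] yaw -0.4
```

```bash

B='' 
python3 -m crank '[{"tx":-0.68,"ty":-0.61,"tz":0.15,"yaw":0,"jaw":0},{"tx":-1.05,"ty":-1.45,"tz":0.15,"yaw":0,"jaw":0},{"tx":-1.05,"ty":-2.36,"tz":0.15,"yaw":0,"jaw":0},{"tx":-0.68,"ty":-3.2,"tz":0.15,"yaw":0,"jaw":0},{"tx":0,"ty":-3.8,"tz":0.15,"yaw":0,"jaw":0}]' | grep -E "pos|wrist"
python3 -m crank '[{"tx":0.87,"ty":-0.29,"tz":0,"yaw":0,"jaw":0},{"tx":1.78,"ty":-0.19,"tz":0,"yaw":0,"jaw":0},{"tx":2.57,"ty":0.27,"tz":0,"yaw":0,"jaw":0},{"tx":3.11,"ty":1.01,"tz":0,"yaw":0,"jaw":0},{"tx":3.3,"ty":1.9,"tz":0,"yaw":0,"jaw":0}]' | grep -E "pos|wrist"
python3 -m crank '[{"tx":-0.19,"ty":0.9,"tz":0,"yaw":0,"jaw":0},{"tx":-0.73,"ty":1.64,"tz":0,"yaw":0,"jaw":0},{"tx":-1.52,"ty":2.09,"tz":0,"yaw":0,"jaw":0},{"tx":-2.43,"ty":2.19,"tz":0,"yaw":0,"jaw":0},{"tx":-3.3,"ty":1.9,"tz":0,"yaw":0,"jaw":0}]' | grep -E "pos|wrist"
python3 -c "
from h import *
to(.533,-.0585,.137,23)"
```

```text
tool_pos: [0.5159, -0.0445, 0.1369]
wrist_force: [1.3, 0.3, -2.4]
tool_pos: [0.556, -0.0509, 0.1367]
wrist_force: [-0.0, -0.3, -2.1]
tool_pos: [0.531, -0.0823, 0.1368]
wrist_force: [4.4, 3.4, 0.1]
t 7.08 pos [ 0.531  -0.0823  0.1368] head 22.6 tilt [ 0.001  0.    -1.   ] F [4.4 3.4 0.1] open 0.0194 gf 60.5 -> txyz [ 1.1  -2.12 -0.02] yaw -0.4
```

Forces are small. I'll do three more turns.

```bash

python3 -m crank '[{"tx":-0.68,"ty":-0.61,"tz":0,"yaw":0,"jaw":0},{"tx":-1.05,"ty":-1.45,"tz":0,"yaw":0,"jaw":0},{"tx":-1.05,"ty":-2.36,"tz":0,"yaw":0,"jaw":0},{"tx":-0.68,"ty":-3.2,"tz":0,"yaw":0,"jaw":0},{"tx":0,"ty":-3.8,"tz":0,"yaw":0,"jaw":0}]' | grep -E "pos|wrist"
python3 -m crank '[{"tx":0.87,"ty":-0.29,"tz":0,"yaw":0,"jaw":0},{"tx":1.78,"ty":-0.19,"tz":0,"yaw":0,"jaw":0},{"tx":2.57,"ty":0.27,"tz":0,"yaw":0,"jaw":0},{"tx":3.11,"ty":1.01,"tz":0,"yaw":0,"jaw":0},{"tx":3.3,"ty":1.9,"tz":0,"yaw":0,"jaw":0}]' | grep -E "pos|wrist"
python3 -m crank '[{"tx":-0.19,"ty":0.9,"tz":0,"yaw":0,"jaw":0},{"tx":-0.73,"ty":1.64,"tz":0,"yaw":0,"jaw":0},{"tx":-1.52,"ty":2.09,"tz":0,"yaw":0,"jaw":0},{"tx":-2.43,"ty":2.19,"tz":0,"yaw":0,"jaw":0},{"tx":-3.3,"ty":1.9,"tz":0,"yaw":0,"jaw":0}]' | grep -E "pos|wrist"
python3 -m crank '[{"tx":-0.68,"ty":-0.61,"tz":0,"yaw":0,"jaw":0},{"tx":-1.05,"ty":-1.45,"tz":0,"yaw":0,"jaw":0},{"tx":-1.05,"ty":-2.36,"tz":0,"yaw":0,"jaw":0},{"tx":-0.68,"ty":-3.2,"tz":0,"yaw":0,"jaw":0},{"tx":0,"ty":-3.8,"tz":0,"yaw":0,"jaw":0}]' | grep -E "pos|wrist"
python3 -m crank '[{"tx":0.87,"ty":-0.29,"tz":0,"yaw":0,"jaw":0},{"tx":1.78,"ty":-0.19,"tz":0,"yaw":0,"jaw":0},{"tx":2.57,"ty":0.27,"tz":0,"yaw":0,"jaw":0},{"tx":3.11,"ty":1.01,"tz":0,"yaw":0,"jaw":0},{"tx":3.3,"ty":1.9,"tz":0,"yaw":0,"jaw":0}]' | grep -E "pos|wrist"
python3 -m crank '[{"tx":-0.19,"ty":0.9,"tz":0,"yaw":0,"jaw":0},{"tx":-0.73,"ty":1.64,"tz":0,"yaw":0,"jaw":0},{"tx":-1.52,"ty":2.09,"tz":0,"yaw":0,"jaw":0},{"tx":-2.43,"ty":2.19,"tz":0,"yaw":0,"jaw":0},{"tx":-3.3,"ty":1.9,"tz":0,"yaw":0,"jaw":0}]' | grep -E "pos|wrist"
python3 -m crank '[{"tx":-0.68,"ty":-0.61,"tz":0,"yaw":0,"jaw":0},{"tx":-1.05,"ty":-1.45,"tz":0,"yaw":0,"jaw":0},{"tx":-1.05,"ty":-2.36,"tz":0,"yaw":0,"jaw":0},{"tx":-0.68,"ty":-3.2,"tz":0,"yaw":0,"jaw":0},{"tx":0,"ty":-3.8,"tz":0,"yaw":0,"jaw":0}]' | grep -E "pos|wrist"
python3 -m crank '[{"tx":0.87,"ty":-0.29,"tz":0,"yaw":0,"jaw":0},{"tx":1.78,"ty":-0.19,"tz":0,"yaw":0,"jaw":0},{"tx":2.57,"ty":0.27,"tz":0,"yaw":0,"jaw":0},{"tx":3.11,"ty":1.01,"tz":0,"yaw":0,"jaw":0},{"tx":3.3,"ty":1.9,"tz":0,"yaw":0,"jaw":0}]' | grep -E "pos|wrist"
python3 -m crank '[{"tx":-0.7,"ty":0,"tz":0,"yaw":0,"jaw":0},{"tx":-1.5,"ty":0,"tz":0,"yaw":0,"jaw":0},{"tx":-2.2,"ty":0,"tz":0,"yaw":0,"jaw":0},{"tx":-2.2,"ty":0,"tz":0,"yaw":0,"jaw":0},{"tx":-2.2,"ty":0,"tz":-1,"yaw":0,"jaw":0}]' | grep -E "pos|wrist"
python3 -c "
from h import *
to(.4625,.2845,.237,23)"
```

```text
tool_pos: [0.5158, -0.0445, 0.1368]
wrist_force: [0.2, 0.5, -0.7]
tool_pos: [0.5549, -0.0508, 0.1364]
wrist_force: [-3.6, -0.5, 0.1]
tool_pos: [0.5307, -0.0823, 0.1368]
wrist_force: [1.0, -0.4, -1.0]
tool_pos: [0.5157, -0.0445, 0.1368]
wrist_force: [-0.5, -0.1, -1.9]
tool_pos: [0.5558, -0.0508, 0.1366]
wrist_force: [-1.8, 1.8, 0.4]
tool_pos: [0.5311, -0.0817, 0.1369]
wrist_force: [2.6, 5.4, 1.8]
tool_pos: [0.5159, -0.0445, 0.1369]
wrist_force: [-0.1, 0.8, -1.6]
tool_pos: [0.5561, -0.0508, 0.1367]
wrist_force: [-0.2, 0.3, -1.7]
tool_pos: [0.5323, -0.0591, 0.1459]
wrist_force: [-0.5, -0.3, -1.7]
t 10.83 pos [ 0.5323 -0.0591  0.1459] head 22.6 tilt [-0.002 -0.002 -1.   ] F [-0.5 -0.3 -1.7] open 0.0191 gf 60.4 -> txyz [  6.75 -34.42  -9.07] yaw -0.4
```

```bash

python3 -m crank '[{"tx":0,"ty":0,"tz":-2.5,"yaw":0,"jaw":0},{"tx":0,"ty":0,"tz":-5,"yaw":0,"jaw":0},{"tx":0,"ty":0,"tz":-7.5,"yaw":0,"jaw":0},{"tx":0,"ty":0,"tz":-9,"yaw":0,"jaw":0},{"tx":0.3,"ty":-1.5,"tz":-9,"yaw":0,"jaw":0}]' | grep -E "pos|wrist"
python3 -m crank '[{"tx":0.6,"ty":-3.3,"tz":0,"yaw":0,"jaw":0},{"tx":1.3,"ty":-6.6,"tz":0,"yaw":0,"jaw":0},{"tx":2,"ty":-9.9,"tz":0,"yaw":0,"jaw":0},{"tx":2.7,"ty":-13.2,"tz":0,"yaw":0,"jaw":0},{"tx":3.3,"ty":-16.5,"tz":0,"yaw":0,"jaw":0}]' | grep -E "pos|wrist"
python3 -m crank '[{"tx":0.6,"ty":-3.3,"tz":0,"yaw":0,"jaw":0},{"tx":1.3,"ty":-6.6,"tz":0,"yaw":0,"jaw":0},{"tx":2,"ty":-9.9,"tz":0,"yaw":0,"jaw":0},{"tx":2.6,"ty":-13.2,"tz":0,"yaw":0,"jaw":0},{"tx":3.1,"ty":-16.2,"tz":0,"yaw":0,"jaw":0}]' | grep -E "pos|wrist"
python3 -m crank '[{"tx":0,"ty":0,"tz":0,"yaw":0,"jaw":0},{"tx":0,"ty":0,"tz":0,"yaw":0,"jaw":0},{"tx":0,"ty":0,"tz":0,"yaw":0,"jaw":0},{"tx":0,"ty":0,"tz":0,"yaw":0,"jaw":0}]' | grep -E "pos|wrist"
python3 -c "
from h import *
to(.4625,.2845,.124,23)
p,d=optics.get_image('top');X=cloud('top',d);cv2.imwrite('pics/t4.png',p[...,::-1])
p2,d=optics.get_image('scene');X=cloud('scene',d);cv2.imwrite('pics/s4.png',p2[...,::-1])
m=(np.hypot(X[...,0]-.462,X[...,1]-.284)<.025)&(X[...,2]>.09)&(X[...,2]<.25)
P=X[m]
for a in np.arange(.1,.25,.01):
  q=P[(P[:,2]>=a)&(P[:,2]<a+.01)]
  if len(q):print(a.round(2),len(q),q.mean(0).round(4),q[:,2].min().round(4))
o=np.hstack([cv2.resize(p2[60:240,290:450,::-1],(534,600),interpolation=cv2.INTER_CUBIC),cv2.resize(p[210:290,275:345,::-1],(260,297),interpolation=cv2.INTER_CUBIC).repeat(1,0) if 0 else cv2.copyMakeBorder(cv2.resize(p[210:290,275:345,::-1],(262,300),interpolation=cv2.INTER_CUBIC),0,300,0,0,0)])
cv2.imwrite('pics/o4.png',o)"
```

```text
tool_pos: [0.5332, -0.0457, 0.2411]
wrist_force: [1.4, 0.2, -0.6]
tool_pos: [0.4974, 0.1226, 0.2378]
wrist_force: [1.3, 0.8, -1.9]
tool_pos: [0.4633, 0.2845, 0.2378]
wrist_force: [0.5, -0.5, -0.9]
tool_pos: [0.4642, 0.2816, 0.2372]
wrist_force: [0.6, -0.3, -1.0]
t 12.42 pos [0.4642 0.2816 0.2372] head 22.6 tilt [ 0.  0. -1.] F [ 0.6 -0.3 -1. ] open 0.0193 gf 60.5 -> txyz [-0.05 -0.33 11.32] yaw -0.4
0.12 27 [0.4725 0.274  0.1265] 0.1225
0.13 44 [0.4694 0.2763 0.1345] 0.1302
0.14 18 [0.4686 0.2788 0.1449] 0.1401
0.15 17 [0.4691 0.2786 0.1549] 0.1513
0.16 20 [0.4687 0.2785 0.1646] 0.1603
0.17 20 [0.4676 0.2783 0.1748] 0.1704
0.18 17 [0.4675 0.2772 0.185 ] 0.1804
0.19 24 [0.4679 0.2777 0.1948] 0.1907
0.2 18 [0.4685 0.2785 0.2047] 0.2005
0.21 22 [0.4681 0.2773 0.215 ] 0.2103
0.22 28 [0.4689 0.2732 0.2262] 0.2214
0.23 30 [0.4698 0.2732 0.2343] 0.2301
0.24 27 [0.4707 0.2691 0.2446] 0.2403
```

View pics/o4.png

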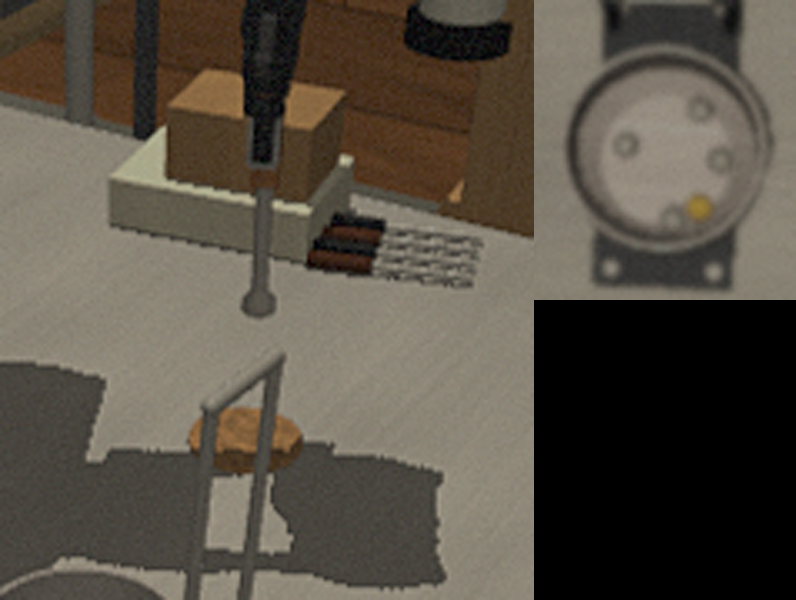

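The left half shows the stirrer upright above the mat, with its foot at (258,303). The inset shows all four balls and the blank in the pot, rearranged.

```bash

python3 -m crank '[{"tx":0,"ty":-0.2,"tz":3,"yaw":0,"jaw":0},{"tx":0,"ty":-0.2,"tz":6,"yaw":0,"jaw":0},{"tx":0,"ty":-0.2,"tz":8.5,"yaw":0,"jaw":0},{"tx":0,"ty":-0.2,"tz":10,"yaw":0,"jaw":0},{"tx":0,"ty":-0.2,"tz":10.7,"yaw":0,"jaw":0}]' | grep -E "pos|wrist"
python3 -m crank '[{"tx":0,"ty":0,"tz":0,"yaw":0,"jaw":0},{"tx":0,"ty":0,"tz":0.2,"yaw":0,"jaw":0},{"tx":0,"ty":0,"tz":0.35,"yaw":0,"jaw":0}]' | grep -E "pos|wrist"
python3 -m crank '[{"tx":0,"ty":0,"tz":0.1,"yaw":0,"jaw":0},{"tx":0,"ty":0,"tz":0.2,"yaw":0,"jaw":0},{"tx":0,"ty":0,"tz":0.2,"yaw":0,"jaw":0}]' | grep -E "pos|wrist"
```

```text
tool_pos: [0.4626, 0.283, 0.1278]
wrist_force: [-0.8, -0.0, -1.5]
tool_pos: [0.464, 0.2843, 0.1273]
wrist_force: [-0.9, 0.7, -1.3]
tool_pos: [0.4634, 0.2843, 0.1247]
wrist_force: [0.6, 0.1, -1.8]
```

```bash

python3 -m crank '[{"tx":0,"ty":0,"tz":0.05,"yaw":0,"jaw":0},{"tx":0,"ty":0,"tz":0.1,"yaw":0,"jaw":0},{"tx":0,"ty":0,"tz":0.1,"yaw":0,"jaw":0}]' | grep -E "pos|wrist"
python3 -m crank '[{"tx":0,"ty":0,"tz":0.05,"yaw":0,"jaw":0},{"tx":0,"ty":0,"tz":0.05,"yaw":0,"jaw":0}]' | grep -E "pos|wrist"
```

```text
tool_pos: [0.4636, 0.2844, 0.1238]
wrist_force: [-0.2, -1.1, 6.3]
tool_pos: [0.4637, 0.2844, 0.1237]
wrist_force: [-2.7, -0.6, 15.0]
```

```bash

python3 -m crank '[{"tx":0,"ty":0,"tz":-0.05,"yaw":0,"jaw":0},{"tx":0,"ty":0,"tz":-0.05,"yaw":0,"jaw":0.35},{"tx":0,"ty":0,"tz":-0.05,"yaw":0,"jaw":0.5},{"tx":0,"ty":0,"tz":-0.05,"yaw":0,"jaw":0.7},{"tx":0,"ty":0,"tz":-0.05,"yaw":0,"jaw":0.9}]' | grep -E "pos|wrist|open"
python3 -m crank '[{"tx":0,"ty":0,"tz":-0.05,"yaw":0,"jaw":0.9},{"tx":0,"ty":0,"tz":-0.05,"yaw":0,"jaw":0.9},{"tx":0,"ty":0,"tz":-0.05,"yaw":0,"jaw":0.9},{"tx":0,"ty":0,"tz":-1,"yaw":0,"jaw":0.9},{"tx":0,"ty":0,"tz":-3,"yaw":0,"jaw":0.9}]' | grep -E "pos|wrist|open"
python3 -m crank '[{"tx":0,"ty":0,"tz":-3,"yaw":0,"jaw":1},{"tx":0,"ty":0,"tz":-6,"yaw":0,"jaw":1},{"tx":0,"ty":0,"tz":-9,"yaw":0,"jaw":1},{"tx":0,"ty":0,"tz":-9,"yaw":0,"jaw":1}]' | grep -E "pos|wrist|open"
python3 -c "
from h import *
to(.498,-.283,.2,-3.4)
p2,d=optics.get_image('scene');X=cloud('scene',d);cv2.imwrite('pics/s5.png',p2[...,::-1])
m=(np.hypot(X[...,0]-.462,X[...,1]-.284)<.03)&(X[...,2]>.01)&(X[...,2]<.19)
P=X[m]
for a in np.arange(.01,.19,.02):
  q=P[(P[:,2]>=a)&(P[:,2]<a+.02)]
  if len(q):print(a.round(2),len(q),q.mean(0).round(4),q[:,2].max())
"
```

```text
tool_pos: [0.4632, 0.2842, 0.1232]
wrist_force: [-0.6, -0.3, -0.5]
opening: 0.0655
tool_pos: [0.4621, 0.2836, 0.1523]
wrist_force: [-0.3, -0.0, 0.7]
opening: 0.0767
tool_pos: [0.4653, 0.2853, 0.2494]
wrist_force: [1.2, 0.5, 1.1]
opening: 0.0854
t 15.02 pos [0.4653 0.2853 0.2494] head 22.7 tilt [ 0.008 -0.    -1.   ] F [1.2 0.5 1.1] open 0.0854 gf 0.0 -> txyz [-18.93  53.69   4.76] yaw 26.1
0.01 57 [0.4665 0.2784 0.0189] 0.02980150632409806
0.03 31 [0.468  0.2809 0.0396] 0.04907826797658765
0.05 14 [0.469  0.2817 0.0549] 0.06000313977059801
0.07 17 [0.4656 0.2813 0.0846] 0.08982122157653516
0.09 29 [0.4678 0.2806 0.1002] 0.10999542195549283
0.11 63 [0.4693 0.2774 0.12  ] 0.12995916723198198
0.13 63 [0.4697 0.2773 0.1399] 0.1493894153183951
0.15 69 [0.4692 0.277  0.1603] 0.16991869065751686
0.17 50 [0.4678 0.2802 0.176 ] 0.1790394611138948
```

```bash

python3 -m crank '[{"tx":-1.2,"ty":3.4,"tz":0,"yaw":6.5,"jaw":1},{"tx":-2.5,"ty":7,"tz":0,"yaw":13,"jaw":1},{"tx":-3.8,"ty":10.7,"tz":0,"yaw":19.5,"jaw":1},{"tx":-5.1,"ty":14.4,"tz":0,"yaw":26,"jaw":1},{"tx":-6.4,"ty":18.1,"tz":0,"yaw":26,"jaw":1}]' | grep -E "pos|rot"
python3 -c "
from h import *
to(.498,-.283,.2,-3.4)"
```

```text
tool_pos: [0.4732, 0.0909, 0.243]
tool_rot: [3.14, -0.103, -0.001]
t 15.48 pos [0.4732 0.0909 0.243 ] head -3.8 tilt [-0.001  0.    -1.   ] F [0.4 0.7 0.4] open 0.0851 gf 0.0 -> txyz [ 4.94 37.14  4.3 ] yaw -0.4
```

```bash

python3 -m crank '[{"tx":0.5,"ty":3.8,"tz":0,"yaw":0,"jaw":1},{"tx":1,"ty":7.6,"tz":0,"yaw":0,"jaw":1},{"tx":1.5,"ty":11.4,"tz":0,"yaw":0,"jaw":1},{"tx":2,"ty":15.2,"tz":0,"yaw":0,"jaw":1},{"tx":2.5,"ty":19,"tz":0,"yaw":0,"jaw":1}]' | grep -E "pos"
python3 -m crank '[{"tx":0.5,"ty":3.8,"tz":0.5,"yaw":0,"jaw":1},{"tx":1,"ty":7.6,"tz":1.5,"yaw":0,"jaw":1},{"tx":1.5,"ty":11.4,"tz":3,"yaw":0,"jaw":1},{"tx":2.2,"ty":15,"tz":4,"yaw":0,"jaw":1},{"tx":2.4,"ty":18.1,"tz":5,"yaw":0,"jaw":0.8}]' | grep -E "pos"
python3 -m crank '[{"tx":0,"ty":0,"tz":3,"yaw":0,"jaw":0.8},{"tx":0,"ty":0,"tz":3,"yaw":0,"jaw":0.8},{"tx":0,"ty":0,"tz":3,"yaw":0,"jaw":0.8}]' | grep -E "pos"
python3 -c "
from h import *
to(.498,-.283,.022,-3.4)"
```

```text
tool_pos: [0.4871, -0.1004, 0.243]
tool_pos: [0.501, -0.2831, 0.1921]
tool_pos: [0.5, -0.2799, 0.1621]
t 16.57 pos [ 0.5    -0.2799  0.1621] head -3.4 tilt [-0.004 -0.002 -1.   ] F [0.2 0.8 0.3] open 0.0682 gf 0.0 -> txyz [-0.13  0.35 14.01] yaw 0.0
```

```bash

python3 -m crank '[{"tx":-0.1,"ty":0.2,"tz":3.5,"yaw":0,"jaw":0.8},{"tx":-0.1,"ty":0.2,"tz":7,"yaw":0,"jaw":0.8},{"tx":-0.1,"ty":0.2,"tz":10.5,"yaw":0,"jaw":0.8},{"tx":-0.1,"ty":0.2,"tz":13,"yaw":0,"jaw":0.8},{"tx":-0.1,"ty":0.2,"tz":13.7,"yaw":0,"jaw":0.8}]' | grep -E "pos|wrist"
python3 -m crank '[{"tx":0,"ty":0,"tz":0,"yaw":0,"jaw":0.8},{"tx":0,"ty":0,"tz":0.2,"yaw":0,"jaw":0.5},{"tx":0,"ty":0,"tz":0.2,"yaw":0,"jaw":0.3}]' | grep -E "pos|wrist|open"
python3 -m crank '[{"tx":0,"ty":0,"tz":0,"yaw":0,"jaw":0.1},{"tx":0,"ty":0,"tz":0,"yaw":0,"jaw":0},{"tx":0,"ty":0,"tz":0,"yaw":0,"jaw":0},{"tx":0,"ty":0,"tz":0,"yaw":0,"jaw":0},{"tx":0,"ty":0,"tz":0,"yaw":0,"jaw":0}]' 
python3 -c "
from h import *
to(.498,-.283,.022,-3.4)"
```

```text
tool_pos: [0.4993, -0.2808, 0.0243]
wrist_force: [-1.0, 1.1, -0.1]
tool_pos: [0.5012, -0.283, 0.0262]
wrist_force: [-0.2, 0.6, 0.3]
opening: 0.0455
time_s: 17.65
tool_pos: [0.501, -0.2831, 0.0261]
tool_rot: [3.139, -0.091, 0.004]
wrist_force: [-0.8, 1.5, 15.7]
opening: 0.0265
gripper_force: 58.0
t 17.65 pos [ 0.501  -0.2831  0.0261] head -3.3 tilt [ 0.002  0.001 -1.   ] F [-0.8  1.5 15.7] open 0.0265 gf 58.0 -> txyz [-0.3   0.01  0.41] yaw 0.1
```

```bash

python3 -m crank '[{"tx":0,"ty":0,"tz":-1,"yaw":0,"jaw":0},{"tx":0,"ty":0,"tz":-3,"yaw":0,"jaw":0},{"tx":0,"ty":0,"tz":-6,"yaw":0,"jaw":0},{"tx":0,"ty":0,"tz":-9,"yaw":0,"jaw":0},{"tx":0,"ty":0,"tz":-11,"yaw":0,"jaw":0}]' | grep -E "pos|wrist|open"
python3 -m crank '[{"tx":0,"ty":0,"tz":0,"yaw":0,"jaw":0},{"tx":0,"ty":0,"tz":0,"yaw":0,"jaw":0},{"tx":0,"ty":0,"tz":0,"yaw":0,"jaw":0},{"tx":0,"ty":0,"tz":0,"yaw":0,"jaw":0}]' | grep -E "pos|wrist|open"
python3 -c "
from h import *
to(.5333,-.0585,.15,-3.4)
for n in ('scene','top'):
  p,d=optics.get_image(n);X=cloud(n,d);cv2.imwrite(f'pics/{n}6.png',p[...,::-1])
  hs=cv2.cvtColor(p,cv2.COLOR_RGB2HSV)
  m=(np.hypot(X[...,0]-.5,X[...,1]+.283)<.075)&(abs(X[...,2]-.127)<.02)&(hs[...,2]>55)
  P=X[m];c,r=cv2.minEnclosingCircle(P[:,:2].astype(np.float32));A=np.c_[P[:,:2]-c,np.ones(len(P))]
  s=np.linalg.lstsq(A,P[:,2],rcond=None)[0];print(n,len(P),c,r,'plane',s.round(4))
"
```

```text
tool_pos: [0.5006, -0.283, 0.138]
wrist_force: [0.9, -0.8, -1.7]
opening: 0.0265
tool_pos: [0.4995, -0.2822, 0.1334]
wrist_force: [0.1, 0.5, -2.2]
opening: 0.0263
t 18.4 pos [ 0.4995 -0.2822  0.1334] head -3.3 tilt [-0.002 -0.001 -1.   ] F [ 0.1  0.5 -2.2] open 0.0263 gf 59.4 -> txyz [  2.07 -22.53  -1.64] yaw 0.1
scene 2719 (0.49671435356140137, -0.28224411606788635) 0.06735903769731522 plane [-0.0112  0.0094  0.1246]
top 611 (0.49070072174072266, -0.28541630506515503) 0.06170305609703064 plane [-0.0032  0.0049  0.1236]
```

View pics/scene6.png

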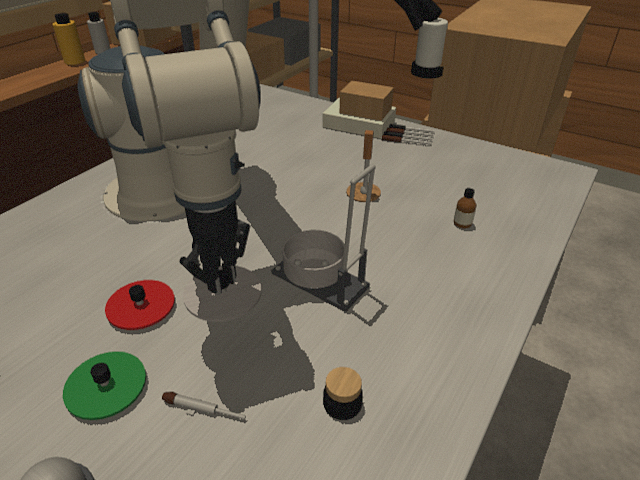

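The scene view shows the lid held level in the gripper at (225,295). The stirrer stands on its mat at (367,165), and the pot at (315,258) is undisturbed.

```bash

python3 -m crank '[{"tx":0.2,"ty":-2,"tz":-1,"yaw":0,"jaw":0},{"tx":0.5,"ty":-5,"tz":-2.5,"yaw":0,"jaw":0},{"tx":0.9,"ty":-8.5,"tz":-2.5,"yaw":0,"jaw":0},{"tx":1.3,"ty":-12,"tz":-2.5,"yaw":0,"jaw":0},{"tx":1.7,"ty":-15.5,"tz":-2.5,"yaw":0,"jaw":0}]' | grep -E "pos|wrist|open"
python3 -m crank '[{"tx":0.3,"ty":-3,"tz":0,"yaw":0,"jaw":0},{"tx":0.5,"ty":-5.5,"tz":0,"yaw":0,"jaw":0},{"tx":0.7,"ty":-7,"tz":0,"yaw":0,"jaw":0},{"tx":0.7,"ty":-7,"tz":0,"yaw":0,"jaw":0},{"tx":0.7,"ty":-7,"tz":0,"yaw":0,"jaw":0}]' | grep -E "pos|wrist|open"
python3 -m crank '[{"tx":0,"ty":0,"tz":0,"yaw":0,"jaw":0},{"tx":0,"ty":0,"tz":0,"yaw":0,"jaw":0}]' >/dev/null
python3 -c "
from h import *
to(.5367,-.0582,.106,-3.4)"
```

```text
tool_pos: [0.5259, -0.1275, 0.1588]
wrist_force: [0.3, -0.1, -2.7]
opening: 0.0263
tool_pos: [0.537, -0.0587, 0.1587]
wrist_force: [-0.0, -0.7, -1.9]
opening: 0.0261
t 19.5 pos [ 0.537  -0.0602  0.159 ] head -3.4 tilt [-0.001  0.    -1.   ] F [ 0.2  0.1 -2.9] open 0.026 gf 59.6 -> txyz [-0.04 -0.2   5.3 ] yaw 0.0
```

```bash

python3 -m crank '[{"tx":0,"ty":-0.2,"tz":1.5,"yaw":0,"jaw":0},{"tx":0,"ty":-0.2,"tz":3,"yaw":0,"jaw":0},{"tx":0,"ty":-0.2,"tz":4.3,"yaw":0,"jaw":0},{"tx":0,"ty":-0.2,"tz":5,"yaw":0,"jaw":0},{"tx":0,"ty":-0.2,"tz":5,"yaw":0,"jaw":0}]' | grep -E "pos|wrist|open"
python3 -m crank '[{"tx":0,"ty":0,"tz":0,"yaw":0,"jaw":0},{"tx":0,"ty":0,"tz":0,"yaw":0,"jaw":0}]' | grep -E "pos|wrist"
python3 -c "
from h import *
to(.5367,-.0582,.094,-3.4)
p,d=optics.get_image('scene');X=cloud('scene',d);hs=cv2.cvtColor(p,cv2.COLOR_RGB2HSV)
m=(np.hypot(X[...,0]-.534,X[...,1]+.058)<.072)&(abs(X[...,2]-.099)<.006)
P=X[m];print(len(P),P.min(0),P.max(0),cv2.minEnclosingCircle(P[:,:2].astype(np.float32)))
cv2.imwrite('pics/s7.png',p[...,::-1])"
```

```text
tool_pos: [0.5364, -0.0579, 0.108]
wrist_force: [-0.6, 0.6, -1.9]
opening: 0.026
tool_pos: [0.5377, -0.0578, 0.1099]
wrist_force: [0.4, -0.4, -3.0]
t 20.08 pos [ 0.5377 -0.0578  0.1099] head -3.4 tilt [ 0.001  0.    -1.   ] F [ 0.4 -0.4 -3. ] open 0.0258 gf 59.6 -> txyz [-0.1   0.04  1.59] yaw 0.0
1824 [ 0.46808417 -0.12531003  0.09312797] [0.60020912 0.00807385 0.10491253] ((0.534386157989502, -0.05889827385544777), 0.06761381030082703)
```

```bash

python3 -m crank '[{"tx":0,"ty":0,"tz":0.3,"yaw":0,"jaw":0},{"tx":0,"ty":0,"tz":0.7,"yaw":0,"jaw":0},{"tx":0,"ty":0,"tz":1,"yaw":0,"jaw":0},{"tx":0,"ty":0,"tz":1.2,"yaw":0,"jaw":0},{"tx":0,"ty":0,"tz":1.2,"yaw":0,"jaw":0}]' | grep -E "pos|wrist|open"
python3 -m crank '[{"tx":0,"ty":0,"tz":0.1,"yaw":0,"jaw":0},{"tx":0,"ty":0,"tz":0.2,"yaw":0,"jaw":0},{"tx":0,"ty":0,"tz":0.2,"yaw":0,"jaw":0}]' | grep -E "pos|wrist"
```

```text
tool_pos: [0.537, -0.0573, 0.0967]
wrist_force: [0.3, 0.2, -2.5]
opening: 0.0263
tool_pos: [0.5373, -0.0574, 0.0952]
wrist_force: [-0.2, 0.2, -2.9]
```

```bash

python3 -m crank '[{"tx":0,"ty":0,"tz":0.1,"yaw":0,"jaw":0},{"tx":0,"ty":0,"tz":0.15,"yaw":0,"jaw":0},{"tx":0,"ty":0,"tz":0.15,"yaw":0,"jaw":0}]' | grep -E "pos|wrist"
python3 -m crank '[{"tx":0,"ty":0,"tz":0.05,"yaw":0,"jaw":0},{"tx":0,"ty":0,"tz":0.1,"yaw":0,"jaw":0},{"tx":0,"ty":0,"tz":0.1,"yaw":0,"jaw":0}]' | grep -E "pos|wrist"
```

```text
tool_pos: [0.5374, -0.0574, 0.0942]
wrist_force: [-2.0, -0.0, 6.5]
tool_pos: [0.5375, -0.0574, 0.0941]
wrist_force: [-7.4, 1.9, 26.2]
```

```bash

python3 -m crank '[{"tx":0,"ty":0,"tz":-0.1,"yaw":0,"jaw":0},{"tx":0,"ty":0,"tz":-0.15,"yaw":0,"jaw":0.4},{"tx":0,"ty":0,"tz":-0.15,"yaw":0,"jaw":0.6},{"tx":0,"ty":0,"tz":-0.15,"yaw":0,"jaw":0.7},{"tx":0,"ty":0,"tz":-0.15,"yaw":0,"jaw":0.7}]' | grep -E "pos|wrist|open"
python3 -m crank '[{"tx":0,"ty":0,"tz":-0.15,"yaw":0,"jaw":0.7},{"tx":0,"ty":0,"tz":-2,"yaw":0,"jaw":0.7},{"tx":0,"ty":0,"tz":-4,"yaw":0,"jaw":0.7},{"tx":-0.5,"ty":0,"tz":-7,"yaw":0,"jaw":0.7},{"tx":-2,"ty":0,"tz":-11,"yaw":0,"jaw":0.7}]' | grep -E "pos|wrist|open"
python3 -m crank '[{"tx":-2,"ty":0,"tz":-4,"yaw":-7,"jaw":0.5},{"tx":-4,"ty":0,"tz":-8,"yaw":-14,"jaw":0.5},{"tx":-4,"ty":0,"tz":-11,"yaw":-21,"jaw":0.5},{"tx":-4,"ty":0,"tz":-12,"yaw":-28,"jaw":0.5},{"tx":-4,"ty":0,"tz":-12,"yaw":-35,"jaw":0.5}]' | grep -E "pos|wrist|open"
python3 -m crank '[{"tx":0,"ty":0,"tz":0,"yaw":-7,"jaw":0.5},{"tx":0,"ty":0,"tz":0,"yaw":-14,"jaw":0.5},{"tx":0,"ty":0,"tz":0,"yaw":-21,"jaw":0.5},{"tx":0,"ty":0,"tz":0,"yaw":-28,"jaw":0.5},{"tx":0,"ty":0,"tz":0,"yaw":-35,"jaw":0.5}]' | grep -E "pos|wrist|open"
python3 -m crank '[{"tx":0,"ty":0,"tz":0,"yaw":-7,"jaw":0.5},{"tx":0,"ty":0,"tz":0,"yaw":-14,"jaw":0.5},{"tx":0,"ty":0,"tz":0,"yaw":-20,"jaw":0.5},{"tx":0,"ty":0,"tz":0,"yaw":-20,"jaw":0.5}]' | grep -E "pos|wrist|open"
python3 -c "
from h import *
to(.636,-.0645,.33,86.6);print(bot.read_state()['qpos'].round(2))
for n in ('scene','top'):
  p,d=optics.get_image(n);X=cloud(n,d);cv2.imwrite(f'pics/{n}8.png',p[...,::-1])
  m=(np.hypot(X[...,0]-.534,X[...,1]+.058)<.072)&(abs(X[...,2]-.084)<.008);P=X[m]
  c,r=cv2.minEnclosingCircle(P[:,:2].astype(np.float32));s=np.linalg.lstsq(np.c_[P[:,:2]-c,np.ones(len(P))],P[:,2],rcond=None)[0];print(n,'lid',len(P),c,r,s.round(4))
  m=(abs(X[...,0]-.636)<.03)&(abs(X[...,1]+.064)<.025)&(X[...,2]>.27)&(X[...,2]<.3);P=X[m];print('bar',len(P),P.min(0),P.max(0),P.mean(0))
"
```

```text
tool_pos: [0.5373, -0.0575, 0.0942]
wrist_force: [0.0, -0.8, 0.3]
opening: 0.0596
tool_pos: [0.5177, -0.0563, 0.203]
wrist_force: [-0.3, -0.2, 0.5]
opening: 0.0596
tool_pos: [0.4788, -0.0542, 0.3269]
wrist_force: [-0.4, 0.1, 0.1]
opening: 0.0427
tool_pos: [0.4776, -0.0539, 0.3233]
wrist_force: [0.3, 0.1, 0.3]
opening: 0.0427
tool_pos: [0.4777, -0.0539, 0.3233]
wrist_force: [-1.0, 0.4, 0.4]
opening: 0.0427
t 23.3 pos [ 0.4777 -0.0539  0.3233] head 87.0 tilt [ 0. -0. -1.] F [-1.   0.4  0.4] open 0.0427 gf 0.0 -> txyz [-0.22 15.87 -0.67] yaw 0.4
[-0.24  0.2   1.54  0.    1.4  -0.18]
scene lid 2046 (0.5350418090820312, -0.05751177296042442) 0.06862417608499527 [-0.0054  0.0088  0.0853]
bar 121 [ 0.63166216 -0.08826454  0.28337007] [ 0.64206394 -0.03922256  0.29407086] [ 0.63790795 -0.06430464  0.2900089 ]
top lid 77 (0.48441293835639954, -0.04774037003517151) 0.028878597542643547 [-0.0077 -0.0315  0.0828]
bar 124 [ 0.62961906 -0.08898625  0.28233167] [ 0.64183837 -0.03904332  0.29502294] [ 0.63464571 -0.06355574  0.28940538]
```

```bash

python3 -m crank '[{"tx":0,"ty":3.5,"tz":-0.7,"yaw":0,"jaw":0.5},{"tx":-0.1,"ty":7,"tz":-0.7,"yaw":0,"jaw":0.5},{"tx":-0.1,"ty":10.5,"tz":-0.7,"yaw":0,"jaw":0.5},{"tx":-0.2,"ty":14,"tz":-0.7,"yaw":0,"jaw":0.5},{"tx":-0.2,"ty":15.8,"tz":-0.7,"yaw":0,"jaw":0.5}]' | grep -E "pos|wrist"
python3 -m crank '[{"tx":0,"ty":0,"tz":0,"yaw":0,"jaw":0.5},{"tx":0,"ty":0,"tz":0,"yaw":0,"jaw":0.5},{"tx":0,"ty":0,"tz":0,"yaw":0,"jaw":0.5}]' | grep -E "pos|wrist"
python3 -c "
from h import *
to(.6355,-.064,.267,86.6)"
```

```text
tool_pos: [0.6384, -0.0654, 0.3296]
wrist_force: [-0.8, 0.1, -0.6]
tool_pos: [0.6347, -0.0651, 0.3301]
wrist_force: [-0.9, -0.0, 0.5]
t 24.07 pos [ 0.6347 -0.0651  0.3301] head 86.6 tilt [ 0.    -0.001 -1.   ] F [-0.9 -0.   0.5] open 0.0427 gf 0.0 -> txyz [0.11 0.08 6.31] yaw -0.0
```

```bash

python3 -m crank '[{"tx":0.1,"ty":0.1,"tz":2.5,"yaw":0,"jaw":0.5},{"tx":0.1,"ty":0.1,"tz":5,"yaw":0,"jaw":0.5},{"tx":0.1,"ty":0.1,"tz":6.3,"yaw":0,"jaw":0.5},{"tx":0.1,"ty":0.1,"tz":6.3,"yaw":0,"jaw":0.3},{"tx":0.1,"ty":0.1,"tz":6.3,"yaw":0,"jaw":0.2}]' | grep -E "pos|wrist|open"
python3 -m crank '[{"tx":0,"ty":0,"tz":0,"yaw":0,"jaw":0.1},{"tx":0,"ty":0,"tz":0,"yaw":0,"jaw":0},{"tx":0,"ty":0,"tz":0,"yaw":0,"jaw":0},{"tx":0,"ty":0,"tz":0,"yaw":0,"jaw":0}]' | grep -E "pos|wrist|open|grip"
```

```text
tool_pos: [0.6356, -0.0642, 0.2677]
wrist_force: [0.8, -0.9, 0.6]
opening: 0.0195
tool_pos: [0.637, -0.0643, 0.2688]
wrist_force: [-0.3, 0.1, 6.6]
opening: 0.0078
gripper_force: 59.0
```

```bash

python3 -m crank '[{"tx":0,"ty":-1.6,"tz":0,"yaw":0,"jaw":0},{"tx":0,"ty":-3.2,"tz":0.1,"yaw":0,"jaw":0},{"tx":0,"ty":-4.8,"tz":0.3,"yaw":0,"jaw":0},{"tx":0,"ty":-6.3,"tz":0.7,"yaw":0,"jaw":0},{"tx":0,"ty":-7.85,"tz":1.2,"yaw":0,"jaw":0}]' | grep -E "pos|wrist|open|grip"
python3 -m crank '[{"tx":0,"ty":-1.5,"tz":0.6,"yaw":0,"jaw":0},{"tx":0,"ty":-2.9,"tz":1.35,"yaw":0,"jaw":0},{"tx":0,"ty":-4.25,"tz":2.2,"yaw":0,"jaw":0},{"tx":0,"ty":-5.55,"tz":3.15,"yaw":0,"jaw":0},{"tx":0,"ty":-6.75,"tz":4.2,"yaw":0,"jaw":0}]' | grep -E "pos|wrist|open|grip"
python3 -c "
from h import *
to(.49,-.055,.213,86.6)"
```

```text
tool_pos: [0.5586, -0.06, 0.2568]
wrist_force: [0.7, -3.3, 3.5]
opening: 0.0078
gripper_force: 60.6
tool_pos: [0.4904, -0.0562, 0.2142]
wrist_force: [-0.4, -5.8, 4.2]
opening: 0.0075
gripper_force: 61.5
t 25.65 pos [ 0.4904 -0.0562  0.2142] head 86.7 tilt [-0.001  0.002 -1.   ] F [-0.4 -5.8  4.2] open 0.0075 gf 61.5 -> txyz [ 0.12 -0.05  0.12] yaw 0.1
```

```bash

python3 -m crank '[{"tx":0,"ty":-1.1,"tz":1.15,"yaw":0,"jaw":0},{"tx":0,"ty":-2.15,"tz":2.4,"yaw":0,"jaw":0},{"tx":0,"ty":-3.05,"tz":3.7,"yaw":0,"jaw":0},{"tx":0,"ty":-3.85,"tz":5.05,"yaw":0,"jaw":0},{"tx":0,"ty":-4.55,"tz":6.5,"yaw":0,"jaw":0}]' | grep -E "pos|wrist|open|grip"
python3 -m crank '[{"tx":0,"ty":-0.6,"tz":1.5,"yaw":0,"jaw":0},{"tx":0,"ty":-1,"tz":3,"yaw":0,"jaw":0},{"tx":0,"ty":-1.35,"tz":4.6,"yaw":0,"jaw":0},{"tx":0,"ty":-1.55,"tz":6,"yaw":0,"jaw":0},{"tx":0,"ty":-1.6,"tz":6.8,"yaw":0,"jaw":0}]' | grep -E "pos|wrist|open|grip"
python3 -m crank '[{"tx":0,"ty":0,"tz":0.4,"yaw":0,"jaw":0},{"tx":0,"ty":0,"tz":0.7,"yaw":0,"jaw":0},{"tx":0,"ty":0,"tz":0.9,"yaw":0,"jaw":0},{"tx":0,"ty":0,"tz":0.9,"yaw":0,"jaw":0}]' | grep -E "pos|wrist|open|grip"
python3 -c "
from h import *
to(.4285,-.0525,.070,86.6)"
```

```text
tool_pos: [0.4454, -0.0536, 0.1487]
wrist_force: [-9.7, -4.9, 8.0]
opening: 0.0078
gripper_force: 63.8
tool_pos: [0.4291, -0.0525, 0.0797]
wrist_force: [-4.3, -6.5, 2.3]
opening: 0.008
gripper_force: 64.8
tool_pos: [0.4287, -0.0523, 0.0712]
wrist_force: [-6.2, -5.7, -2.1]
opening: 0.0075
gripper_force: 65.3
t 26.82 pos [ 0.4287 -0.0523  0.0712] head 86.7 tilt [-0.    -0.001 -1.   ] F [-6.2 -5.7 -2.1] open 0.0075 gf 65.3 -> txyz [-0.02 -0.02  0.12] yaw 0.1
```

```bash

python3 -m crank '[{"tx":0,"ty":0,"tz":0.2,"yaw":0,"jaw":0},{"tx":0,"ty":0,"tz":0.3,"yaw":0,"jaw":0},{"tx":0,"ty":0,"tz":0.3,"yaw":0,"jaw":0}]' | grep -E "pos|wrist"
python3 -c "
from h import *
for n in ('scene','top'):
  p,d=optics.get_image(n);X=cloud(n,d);cv2.imwrite(f'pics/{n}9.png',p[...,::-1])
  for y0 in (-.064+.03,-.064-.03):
    for x in (.46,.56):
      yy=y0+(.625-x)*.06
      m=(abs(X[...,0]-x)<.012)&(abs(X[...,1]-yy)<.0035)&(X[...,2]>.086)&(X[...,2]<.11);P=X[m];print(n,x,yy,len(P),P.mean(0).round(4),P[:,2].max().round(4))
"
```

```text
tool_pos: [0.4287, -0.0523, 0.0684]
wrist_force: [-5.4, -4.1, -1.5]
scene 0.46 -0.024100000000000003 31 [ 0.46   -0.025   0.0929] 0.0961
scene 0.56 -0.030100000000000005 41 [ 0.5584 -0.0304  0.0916] 0.0961
scene 0.46 -0.08410000000000001 37 [ 0.4596 -0.0846  0.0927] 0.0966
scene 0.56 -0.0901 42 [ 0.5596 -0.0902  0.0923] 0.0968<string>:8: RuntimeWarning: Mean of empty slice.
  ret = um.true_divide(
Traceback (most recent call last):
ValueError: zero-size array to reduction operation maximum which has no identity
```

```bash

python3 -m crank '[{"tx":0,"ty":0,"tz":0.2,"yaw":0,"jaw":0},{"tx":0,"ty":0,"tz":0.3,"yaw":0,"jaw":0},{"tx":0,"ty":0,"tz":0.3,"yaw":0,"jaw":0}]' | grep -E "pos|wrist"
```

```text
tool_pos: [0.4289, -0.0524, 0.0669]
wrist_force: [-16.9, -2.7, 55.3]
```

```bash

python3 -m crank '[{"tx":0,"ty":0,"tz":-0.1,"yaw":0,"jaw":0},{"tx":0,"ty":0,"tz":-0.1,"yaw":0,"jaw":0.3},{"tx":0,"ty":0,"tz":-0.1,"yaw":0,"jaw":0.3},{"tx":0,"ty":0,"tz":-0.1,"yaw":0,"jaw":0.3},{"tx":0,"ty":0,"tz":-0.1,"yaw":0,"jaw":0.3}]' | grep -E "pos|wrist|open"
python3 -m crank '[{"tx":0,"ty":0,"tz":-1,"yaw":0,"jaw":0.3},{"tx":0,"ty":0,"tz":-3,"yaw":0,"jaw":0.3},{"tx":0,"ty":0,"tz":-6,"yaw":0,"jaw":0.3},{"tx":0,"ty":-1,"tz":-9,"yaw":0,"jaw":0.3},{"tx":0,"ty":-3,"tz":-13,"yaw":0,"jaw":0.3}]' | grep -E "pos|wrist|open"
python3 -m crank '[{"tx":0,"ty":0,"tz":-2,"yaw":0,"jaw":0.3},{"tx":0,"ty":0,"tz":-2,"yaw":0,"jaw":0.3},{"tx":0,"ty":0,"tz":-2,"yaw":0,"jaw":0.3}]' | grep -E "pos|wrist|open"
python3 -c "
from h import *
p,d=optics.get_image('scene');X=cloud('scene',d);cv2.imwrite('pics/final.png',p[...,::-1])
for y0 in (-.064+.03,-.064-.03):
    for x in (.445,.46,.5,.56):
      yy=y0+(.625-x)*.06
      m=(abs(X[...,0]-x)<.012)&(abs(X[...,1]-yy)<.0035)&(X[...,2]>.086)&(X[...,2]<.11);P=X[m];print(x,len(P),P.mean(0).round(4))
"
```

```text
tool_pos: [0.4297, -0.0523, 0.0665]
wrist_force: [0.1, 0.3, -0.4]
opening: 0.0255
tool_pos: [0.4014, -0.0506, 0.1942]
wrist_force: [0.6, -0.1, 1.5]
opening: 0.0259
tool_pos: [0.4014, -0.0507, 0.2146]
wrist_force: [0.1, -0.1, -1.4]
opening: 0.0258
0.445 29 [ 0.4442 -0.024   0.0927]
0.46 28 [ 0.4601 -0.0247  0.0931]
0.5 17 [ 0.4938 -0.0267  0.092 ]
0.56 41 [ 0.5598 -0.0303  0.092 ]
0.445 38 [ 0.4455 -0.0841  0.0924]
0.46 36 [ 0.4597 -0.0848  0.0925]
0.5 43 [ 0.5001 -0.0871  0.0915]
0.56 46 [ 0.5603 -0.0905  0.0922]
```

View pics/final.png

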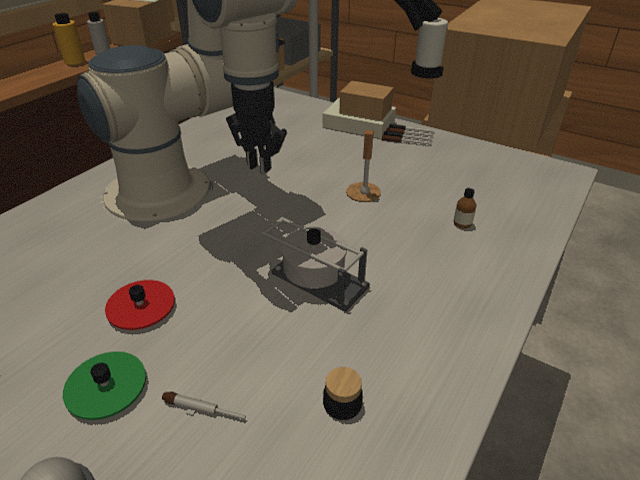

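The final view shows the lid seated with its knob at (314,237) and the bail level around it. The stirrer is upright on the mat at (366,165), and the bottle, jar and graver have not moved.

```bash
python3 -c "
from plant import workorder
print(workorder.job_done())"
```

```text
the job is handed in; nothing more can be done
None
```

The job is done and handed in at about 28 s of the 72 s allowed: the load got about four full turns, the stirrer is upright on its mat, the lid is flat in the pot, and the clamp is down to its stop. The bottle, jar and graver were not touched.

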